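# Open the cheese-wheel clamp and hold it at the mark

## Task

Get the clamped cheese wheel ready for a colleague to lift out: take the loose metal lid off the wheel by its wooden knob and set it down, knob up and without dropping it, wholly on the empty slatted board. Then pull the cradle's spring-loaded jaw back by its crossbar until the jaw plate's front edge is level with the two clips on the side rails, and finish while still holding it there with the gripper, because it springs shut if let go. Leave the wheel in its place and do not disturb the other things on the table.

Things in the scene. Friction and masses are not known exactly. Their poses are not given: they have to be found in the camera images.
- cradle: Fixed white plastic bed 305 x 150 x 20 mm holding a cheese wheel. Origin on the table under the wheel's nominal centre; x along the bed, away from the jaw end (bed from x = -205 to +100 mm), z up. Steel side rails (12 mm wide, at y = +-66 mm, top 34 mm above the table) from x = -205 to -55 mm; two steel posts, top at 55 mm, stop the wheel on the +x side.
- jaw: Spring jaw on the cradle: dark metal plate 70 x 114 mm, top 33 mm above the table, with black pads (to 60 mm) at the wheel. Origin: middle of its front edge (farthest from the wheel), 20 mm above the table; axes as the cradle's. Shut: x = -135 mm in the cradle's frame. Slides to the cradle's -x, up to 65 mm; spring 3 N shut, +1.5 N per 10 mm, friction 0.5 N; springs shut if let go.
- jaw_bar (a point): Middle of the jaw's crossbar: round steel bar 16 mm in diameter, 104 mm long, along the cradle's y, axis 95 mm above the table, 17 mm from the jaw's origin towards the wheel; uprights 45 mm either side of the middle. Moves with the jaw. Can be pinched from above, fingers before and behind it.
- mark: Pair of dark steel clips 4 mm thick (along x), one on each side rail, top 46 mm above the table, fixed 30 to 50 mm in front of the shut jaw's front edge (varies). Origin on the table in the bed's middle, on the line between the clips; axes as the cradle's. The jaw is at the mark when its origin has x = 0 in this frame.
- wheel: Loose small cheese wheel, diameter 120 mm, height 55 mm, about 0.65 kg, lying on the cradle's bed between jaw and posts. Origin: centre of its underside.
- lid: Loose aluminium lid, diameter 136 mm, lying over the top of the wheel: flat top whose upper face is 14 mm above the lid's rim, a 10 mm skirt, and in the middle an upright wooden knob 28 mm in diameter rising from 14 to 56 mm above the rim. About 0.2 kg. Origin: centre of the rim's lower edge (the lid's lowest plane), z up to the knob. On the wheel the origin is 65 mm above the table.
- board: Fixed empty slatted wooden drying board 180 x 180 mm, upper face 24 mm above the table. Origin: centre of its underside on the table.
- jar: Bystander: closed jar, diameter 44, height 75 mm, standing on the table between cradle and board. Origin: centre of its underside.
- small_cheese: Bystander: small round cheese, diameter 54, height 35 mm, between cradle and board. Origin: centre of its underside.
- round_a: Bystander: round cheese, diameter 100, height 45 mm, at the left side. Origin: centre of its underside.
- round_b: Bystander: round cheese, diameter 80, height 40 mm, on the robot's side of the table, left. Origin: centre of its underside.
- brush: Bystander: hand brush lying at the right side.
- beaker: Bystander: open steel beaker, rim diameter 70, height 85 mm, on the robot's side of the table, right. Origin: centre of its underside.
Not all that is in view belongs to the job. There is more than one size of the lid; the job needs the middle-sized.

How it is judged:
By the outcome, as a careful person would: the job done as asked, in the order asked, and still so for the second after the job is handed in, while the arm keeps its last pose, push and grip.
It also fails if it takes over 64 s, if anything falls off the work surface, if the arm or the gripper's body presses on something with over 40 N, if the wrist force passes 120 N, or if a joint passes its speed limit or range.

## Robot

A 6-joint arm with a two-finger parallel gripper is mounted at the origin on the work surface. World frame = base frame: x ahead of the robot, y to its left, z up, the work surface at z = 0. Lengths are in m, angles in degrees, forces in N, time in s.
With the tool pointing down it reaches from about 0.2 to 0.875 m from the base axis. Payload 3.4 kg.
Tool frame: the origin (TCP) lies at the very end of the fingers, on their centre line; the grasp point (between the pads) lies r.tcp_to_grasp behind it (r.tcp_to_grasp is the distance from the TCP to the grasp point, in m); z points along the fingers, y is the line along which they close (so a half turn about z gives the same grasp; the last joint's range is limited). The gripper opens to 94 mm and grips with 3 to 60 N. Pads are 16 mm wide; open, the fingers measure 119 mm over their backs; the gripper's body (75 mm by 177 mm) begins 78 mm behind the grasp point.
Start: joints at [69.958, 15.808, 86.224, -0, 77.962, -6.933], TCP at [0.13, 0.56, 0.176] pointing down, gripper open.
Joint ranges: [-165.64, 165.64], [-43.16, 119.46], [12.63, 154.43], [-67.54, 247.53], [6.08, 155.33], [-154.97, 154.97]. Speed limits (degrees/s): [147.25, 147.25, 180, 180, 180, 180].

## Interface

Orientations are given as [roll, pitch, yaw] about the fixed x, y, z axes, in that order (R = Rz(yaw) Ry(pitch) Rx(roll)).
In Python, from station import r gives the robot as it stands. The module is installed in compiled form; this text tells all that it offers.
- The arm moves only by the tool carry_out, never from a script. Its argument "motion" is a list that holds one entry, the list of rows, each a list of 5 numbers: the finger opening in mm, from 0 to 94, then the shift along the tool's x, y, z as a fraction of full scale, then the turn about the tool's z as a fraction of full scale. In form: [[[grip, tx, ty, tz, turn], ...]]. A call has 1 to 12 rows; each row shifts and turns the commanded pose from where the row before left it, along the tool's axes as they then stand; what a row does not reach is not made up. Full scale, the value 1, is 40 mm for a shift and 5 degrees for a turn. A row lasts 1/8 s, in which the tool goes at most 62.5 mm and 10.7 degrees, less where a joint would pass 70% of its speed; a pose out of reach is approached as far as the arm can. A call with a number of a shift or a turn outside -1 to 1 is refused whole. A call with a gripper value outside its range is refused whole. The fingers move at their own pace and stop on an object; "newtons" is the grip in N (left out, the last holds). Time passes only in rows, so rows that do not move let the fingers close. It gives the time, the measured TCP pose, the force, the opening and the grip force at its end, in the units of the state.
- r.get_obs(): the state, without advancing time (a new reading comes with each control period).
- r.capture(name): name is "scene" or "top"; returns a dict with "image" (400x640x3 uint8, blue, green, red), "fx", "fy", "cx", "cy" (pixels), "R" (3x3) and "t" (3): a world point X has camera coordinates R X + t. Camera axes: x right, y down, z forward; pixel columns grow to the right and rows downward; lengths in m; the calibration is good to about 2 mm. A picture is of the moment at which its call begins. There is no depth.
- r.job_done(): hands the job in; it is judged then, once.
Trained networks look in a picture, given as the dict that the camera call returned (one of the last four; its "shot" number tells which), for a name from the list of things; names that differ only in an ending like _2 or _b are one class to them, and where a whole thing is asked for, a point or a joint stands for the part that bears it (a point fixed in the world has none). Each returns a list of dicts, best first, with "p" (0 to 1); they miss things now and then, are a little off and sometimes report something else, mostly with a low value. They report only what shows in the picture. A call takes as long as a camera call. They do not tell look-alikes from the thing itself.
- r.spot_in(target, picture): "rect" ([left, top, right, bottom] in pixels, round what is visible of it).
- r.spot_point(target, picture): "centre" ([column, row] in pixels: a listed point, or the origin of a listed thing).
The state is a dict: "t": time; "joints": joint angles; "qvel": joint speeds; "joint_efforts": joint torques, N m; "tcp_pos": TCP position; "orientation": TCP orientation; "force": force on the tool from outside, world axes, zero at the start; "ft_torque": the same for the moment, N m; "finger_gap": opening from 0.0 (shut) to 1.0 (fully open); "grip_force": force on a finger pad.
Only numpy, scipy, OpenCV 4.12 (cv2) and the standard library are available. Lean on these libraries where they do the work, as an engineer would, in place of code of your own. Each camera call takes 0.05 s, during which the arm holds its last target. There are 200 camera calls.

## Working session

There is one attempt and no reset: what is moved stays moved. The work goes in short steps, Python scripts to look and compute and a tool call to move; the robot and the scene stay as the last step left them, time stands still between calls to the robot, and variables do not carry over. Pictures are saved under pics/ and viewed, at most 10 in all, crops included, and the job is handed in when it is done.

Besides the shell and the picture viewer there is one more tool, called after "Emit:" as name(argument=value, ...) on one line, values as JSON. carry_out: Moves the arm, as the interface text tells. Shift numbers are shares of 40 mm and turn numbers shares of 5 degrees, none past 1 either way. Its arguments: {"type":"object","properties":{"motion":{"type":"array"},"newtons":{"type":"number"}},"required":["motion"]}

```bash
mkdir -p pics; cat > h.py <<'E'
import numpy as np, cv2
from station import r
def ray(c,px):
    d=np.array([(px[0]-c["cx"])/c["fx"],(px[1]-c["cy"])/c["fy"],1.0]); R=np.array(c["R"]);t=np.array(c["t"])
    return -R.T@t, R.T@d
def onz(c,px,z):
    o,d=ray(c,px); return (o+d*(z-o[2])/d[2])
def proj(c,X):
    p=np.array(c["R"])@np.array(X)+np.array(c["t"]); return np.array([c["fx"]*p[0]/p[2]+c["cx"],c["fy"]*p[1]/p[2]+c["cy"]])
E
python3 - <<'E'
from h import *
np.set_printoptions(precision=4,suppress=True)
Z=dict(cradle=0,jaw=.02,jaw_bar=.095,mark=0,wheel=.02,lid=.065,board=0,jar=0,small_cheese=0,beaker=0)
print(r.tcp_to_grasp,r.get_obs())
for n in("scene","top"):
    c=r.capture(n); cv2.imwrite(f"pics/{n}0.png",c["image"]); o,_=ray(c,(0,0)); print(n,"cam",o,c["fx"])
    for k,z in Z.items():
        print(k,[(round(q["p"],2),np.round(q["centre"],1),onz(c,q["centre"],z)[:2]) for q in r.spot_point(k,c)[:4]])
E
```

```text
0.0188 {'t': 0.0, 'joints': array([69.9581, 15.8456, 86.2949,  0.0003, 77.9608, -6.9341]), 'qvel': array([ 0.0756, -0.0078, -0.0181,  0.098 ,  0.0528,  0.0581]), 'joint_efforts': array([ -0.0001, -40.4591, -23.7232,   0.0701,   0.0347,  -0.0001]), 'tcp_pos': array([0.1302, 0.5594, 0.1753]), 'orientation': array([-179.8995,   -0.0125,  166.8921]), 'force': array([ 0.3262,  0.4721, -0.2521]), 'ft_torque': array([ 0.0017, -0.0695, -0.0037]), 'grip_force': 0.0, 'finger_gap': 0.9999005369159041}
scene cam [ 1.1676 -0.7047  0.7577] 413.5005231472446
cradle [(0.85, array([279.2, 286.7]), array([ 0.6175, -0.2537]))]
jaw [(0.73, array([254.1, 246.8]), array([ 0.4786, -0.215 ])), (0.69, array([280.2, 285.8]), array([ 0.6317, -0.2621]))]
jaw_bar [(0.87, array([253.4, 232.2]), array([ 0.5052, -0.2309]))]
mark []
wheel [(0.84, array([280.7, 280.6]), array([ 0.6202, -0.2498]))]
lid [(0.73, array([283.5, 269.2]), array([ 0.6317, -0.2484])), (0.63, array([225.3, 343.3]), array([ 0.6963, -0.4634])), (0.63, array([308.9, 179.6]), array([0.4034, 0.0736])), (0.21, array([172.7, 247.9]), array([ 0.3753, 
[... 387 characters left out ...]
 [(0.81, array([411. , 159.1]), array([ 0.6192, -0.251 ]))]
jaw [(0.73, array([401.5, 208. ]), array([ 0.4757, -0.2151]))]
jaw_bar [(0.77, array([407.6, 194.3]), array([ 0.5016, -0.218 ])), (0.39, array([457.5, 266.1]), array([ 0.3152, -0.3382]))]
mark []
wheel []
lid [(0.95, array([409.7, 153. ]), array([ 0.6202, -0.2341])), (0.57, array([265.5, 263.4]), array([0.3255, 0.1548]))]
board [(0.63, array([247.2, 158.9]), array([0.6233, 0.2175]))]
jar [(0.76, array([324.4, 215. ]), array([ 0.4601, -0.002 ]))]
small_cheese [(0.76, array([318.8, 139.9]), array([0.6779, 0.012 ]))]
beaker [(0.64, array([160.6, 181.4]), array([0.5595, 0.463 ])), (0.6, array([457.2, 267. ]), array([ 0.3133, -0.3665]))]
```

View pics/scene0.png

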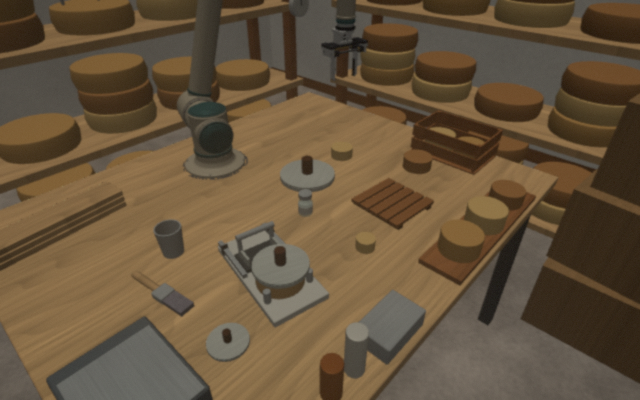

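View pics/top0.png

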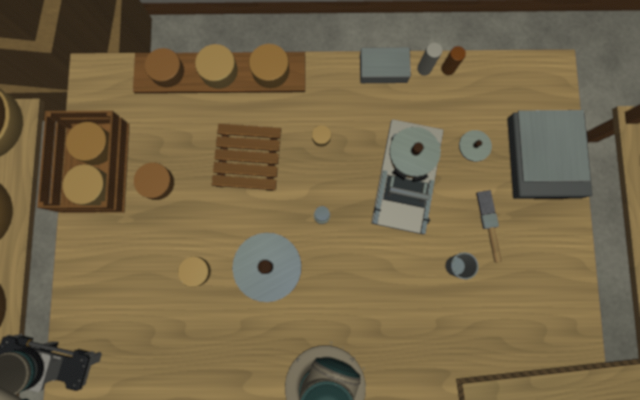

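The scene view shows the lidded wheel at (280,265), its knob at (280,255), with the crossbar at (253,235). The board is at (392,202), a small decoy lid at (228,341) and a large one at (307,175). The top view shows the lid at (415,152), jaw at (408,190) and board at (247,157). Next I'll overlay a model to refine the poses.

```bash
cat > ov.py <<'E'
from h import *
def overlay(c,box,s,cr,yaw,lid,mk,jx,name,board=None):
    im=cv2.resize(c["image"][box[1]:box[3],box[0]:box[2]],None,fx=s,fy=s,interpolation=cv2.INTER_CUBIC)
    im=cv2.convertScaleAbs(im,alpha=1.3)
    a=np.radians(yaw);Rz=np.array([[np.cos(a),-np.sin(a),0],[np.sin(a),np.cos(a),0],[0,0,1]])
    W=lambda p:np.array([cr[0],cr[1],0])+Rz@np.array(p)
    def pl(P,col,cl=False):
        q=np.array([(proj(c,p)-box[:2]+.5)*s for p in P]).astype(int); cv2.polylines(im,[q],cl,col,1,cv2.LINE_AA)
    pl([W(p) for p in [(-.205,-.075,.02),(.1,-.075,.02),(.1,.075,.02),(-.205,.075,.02)]],(0,255,0),True)
    pl([W((jx,-.057,.033)),W((jx,.057,.033))],(0,0,255))
    pl([W((jx+.017,-.052,.095)),W((jx+.017,.052,.095))],(255,0,255))
    for s_ in(-1,1): pl([W((mk,s_*.06,.046)),W((mk,s_*.072,.046))],(0,255,255))
    th=np.linspace(0,2*np.pi,40)
    for rad,z in((.068,.079),(.014,.121)): pl([(lid[0]+rad*np.cos(t),lid[1]+rad*np.sin(t),z) for t in th],(255,255,0),True)
    cv2.imwrite(name,im); return im
E
python3 - <<'E'
from ov import *
t=r.capture("top"); s=r.capture("scene")
A=overlay(t,(365,110,455,240),4.5,(.6185,-.2515),-14.5,(.6202,-.2515),-.175,-.135,"pics/a.png")
B=overlay(s,(210,210,335,325),3.4,(.6185,-.2515),-14.5,(.6202,-.2515),-.175,-.135,"pics/b.png")
h=max(A.shape[0],B.shape[0]);f=lambda I:cv2.copyMakeBorder(I,0,h-I.shape[0],0,0,0)
C=np.hstack([f(A),f(B)]);print(C.shape); cv2.imwrite("pics/c1.png",C[:600,:])
E
```

```text
(585, 830, 3)
```

View pics/c1.png

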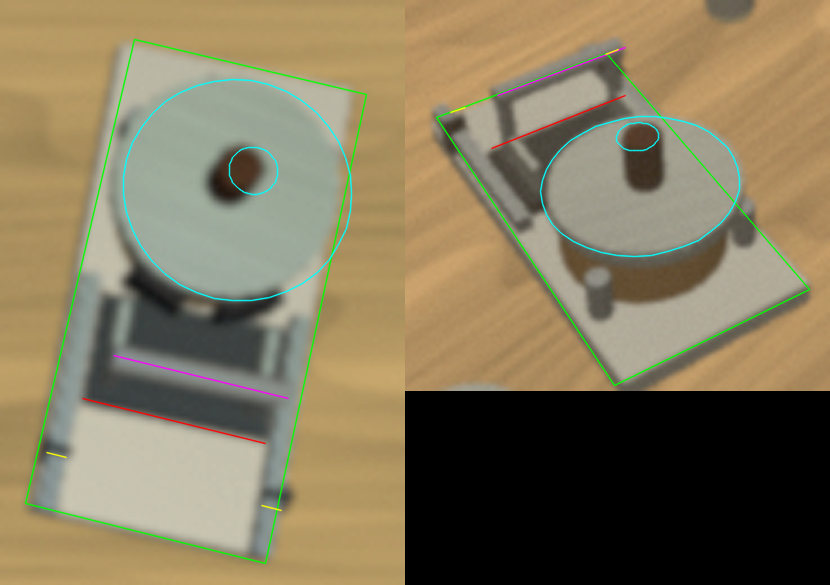

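The top overlay shows the true bed turned slightly less and shifted about 5 mm left of my model. The real clips are at (57,449) and (278,497) in the crop, the knob top is at (240,162), and the scene overlay nearly fits. I'll fit all of these points jointly.

```bash
python3 - <<'E'
from ov import *
from scipy.optimize import least_squares
np.set_printoptions(precision=4,suppress=True)
t=r.capture("top"); s=r.capture("scene")
T=lambda u,v:np.array([u/4.5+365-.5,v/4.5+110-.5]); S=lambda u,v:np.array([(u-405)/3.4+210-.5,v/3.4+210-.5])
obs=[(t,T(121,42),(.1,.075,.02)),(t,T(356,92),(.1,-.075,.02)),(t,T(25,505),(-.205,.075,.02)),(t,T(262,562),(-.205,-.075,.02)),
(s,S(614,384),(.1,-.075,.02)),(s,S(808,291),(.1,.075,.02)),(s,S(436,120),(-.205,-.075,.02))]
def res(p,o=obs):
    a=p[2];out=[]
    for c,px,q in o:
        X=(p[0]+np.cos(a)*q[0]-np.sin(a)*q[1],p[1]+np.sin(a)*q[0]+np.cos(a)*q[1],q[2]); out.append(proj(c,X)-px)
    return np.concatenate(out)
for o in(obs,obs[:4],obs[4:]):
    f=least_squares(res,[.62,-.25,-.25],args=(o,));print(f.x[:2],np.degrees(f.x[2]),f.fun)
    if o is obs: P=f.x
a=P[2];Ri=np.array([[np.cos(a),np.sin(a)],[-np.sin(a),np.cos(a)]])
loc=lambda X:Ri@(X[:2]-P[:2])
for n,px,c,z in[("clipL",T(57,449),t,.046),("clipR",T(280,497),t,.046),("jawfront L",T(84,401),t,.033),("jawfront R",T(263,440),t,.033),("barL",T(115,358),t,.099),("barR",T(290,395),t,.099),("knobT",T(240,163),t,.121),("knobS",S(642,134),s,.121),("lidT",T(228,191),t,.076),("lidS",S(640,186),s,.079)]:
    X=onz(c,px,z);print(n,X,loc(X))
# board: segment dark wood in top
for n,c in(("top",t),("scene",s)):
    q=r.spot_in("board",c)[0];b=q["rect"];print(n,q["p"],b,onz(c,((b[0]+b[2])/2,(b[1]+b[3])/2),.02))
c=t;b=r.spot_in("board",c)[0]["rect"];x0,y0,x1,y1=[int(v) for v in (b[0]-6,b[1]-6,b[2]+6,b[3]+6)]
g=cv2.GaussianBlur(cv2.cvtColor(c["image"],cv2.COLOR_BGR2GRAY),(3,3),0)[y0:y1,x0:x1]
_,m=cv2.threshold(g,0,255,cv2.THRESH_BINARY_INV+cv2.THRESH_OTSU)
R=cv2.minAreaRect(cv2.findNonZero(m));bp=cv2.boxPoints(R)+[x0,y0]
print(R[1:],[onz(c,p,.024)[:2] for p in bp],onz(c,np.array(R[0])+[x0,y0],.022))
E
```

```text
[ 0.6182 -0.2493] -14.022651778017568 [ 1.8972 -0.3512  1.4028  0.4482 -0.1514  0.2359  0.6184  0.4087  1.1686
 -0.1142  1.136  -1.4584  0.318  -0.6937]
[ 0.619 -0.246] -13.35927371767161 [ 0.2994 -0.3941 -0.0885 -0.1702 -0.5511  0.4813  0.3451  0.04  ]
[ 0.6184 -0.2521] -14.433174872380704 [-0.1706  0.6784  0.2494 -0.4757 -0.0764 -0.4675]
clipL [ 0.4692 -0.1442  0.046 ] [-0.1701  0.0658]
clipR [ 0.4392 -0.277   0.046 ] [-0.1669 -0.0703]
jawfront L [ 0.5003 -0.1633  0.033 ] [-0.1352  0.0549]
jawfront R [ 0.4755 -0.2714  0.033 ] [-0.1331 -0.056 ]
barL [ 0.5151 -0.172   0.099 ] [-0.1188  0.0499]
barR [ 0.4927 -0.2723  0.099 ] [-0.1162 -0.0528]
knobT [ 0.6248 -0.2439  0.121 ] [0.0051 0.0068]
knobS [ 0.6205 -0.2476  0.121 ] [0.0018 0.0021]
lidT [ 0.6201 -0.2465  0.076 ] [0.0011 0.0031]
lidS [ 0.6223 -0.2543  0.079 ] [ 0.0052 -0.0038]
top 0.77 [214.0, 123.6, 282.2, 191.3] [0.6225 0.2119 0.02  ]
scene 0.66 [349.9, 176.5, 432.3, 227.6] [0.6276 0.2036 0.02  ]
((66.187255859375, 64.44329833984375), 4.763641834259033) [array([0.5392, 0.3156]), array([0.7249, 0.3055]), array([0.7072, 0.1177]), array([0.5224, 0.1317])] [0.6229 0.2179 0.022 ]
```

The poses agree: cradle about (0.619,-0.249) at yaw -13.9°, knob about (0.622,-0.247), board about (0.624,0.213). The mark is about 35 mm in front of the shut jaw. I'll swing the arm round as an arc in the tool frame.

Emit:
carry_out(motion=[[[94,-0.5,0.05,0,0.33],[94,-0.95,0.09,0,0.66],[94,-0.95,0.09,0,0.66],[94,-0.95,0.09,0,0.66],[94,-0.95,0.09,0,0.66],[94,-0.95,0.09,0,0.66],[94,-0.95,0.09,0,0.66],[94,-0.95,0.09,0,0.66],[94,-0.95,0.09,0,0.66],[94,-0.95,0.09,0,0.66],[94,-0.95,0.09,0,0.66],[94,-0.95,0.09,0,0.66]]], newtons=25)

```text
t: 2.95
tcp_pos: [0.5242, 0.3755, 0.176]
orientation: [180.0, 0.0, 128.7]
force: [-0.0, 0.6, -0.8]
finger_gap: 1.001
grip_force: 0.0
```

Emit:
carry_out(motion=[[[94,-0.95,0.09,0,0.66],[94,-0.95,0.09,0,0.66],[94,-0.95,0.09,0,0.66],[94,-0.95,0.09,0,0.66],[94,-0.95,0.09,0,0.66],[94,-0.95,0.09,0,0.66],[94,-0.95,0.09,0,0.66],[94,-0.95,0.09,0,0.66],[94,-0.95,0.09,0,0.66],[94,-0.95,0.09,0,0.66],[94,-0.8,0.09,0,0.66],[94,0,0,0,0]]])

```text
t: 4.45
tcp_pos: [0.7149, 0.0144, 0.1756]
orientation: [-180.0, 0.1, 92.4]
force: [0.8, -0.6, -0.0]
finger_gap: 1.001
grip_force: 0.0
```

```bash
cat >> h.py <<'E'
def tool(dst,yaw=None):
    o=r.get_obs();p=np.array(o["tcp_pos"]);y=np.radians(o["orientation"][2]);d=np.array(dst)-p
    ex=np.array([np.cos(y),np.sin(y)]);ey=np.array([np.sin(y),-np.cos(y)])
    print("tcp",p.round(4),"rpy",np.round(o["orientation"],2),"F",np.round(o["force"],1),"gap",round(o["finger_gap"]*94,1),"t",round(o["t"],2))
    print("shares x,y,z:",np.round([d[:2]@ex/.04,d[:2]@ey/.04,-d[2]/.04],3),"turn",None if yaw is None else round((o["orientation"][2]-yaw)/5,2))
E
python3 -c "
from h import *
tool([.622,-.247,.176],76.1)"
```

```text
tcp [0.7149 0.0144 0.1756] rpy [-1.7998e+02  6.0000e-02  9.2380e+01] F [ 0.8 -0.6 -0. ] gap 94.1 t 4.45
shares x,y,z: [-6.432 -2.592 -0.01 ] turn 3.26
```

Emit:
carry_out(motion=[[[94,-0.6,-0.24,0,0],[94,-0.83,-0.335,0,0],[94,-0.83,-0.335,0,0],[94,-0.83,-0.335,0,0],[94,-0.83,-0.335,0,0],[94,-0.83,-0.335,0,0],[94,-0.83,-0.335,0,0],[94,-0.8,-0.32,0,0.6],[94,0,0,0,0.9],[94,0,0,0,0.9],[94,0,0,0,0.86],[94,0,0,0,0]]])

```text
t: 5.95
tcp_pos: [0.6226, -0.2413, 0.1764]
orientation: [-180.0, 0.0, 76.4]
force: [-0.1, -0.3, -0.7]
finger_gap: 1.0
grip_force: 0.0
```

```bash
python3 -c "
from h import *
tool([.622,-.247,.085],76.1)
c=r.capture('scene');A=c['image'][130:330,170:370];A=cv2.resize(A,None,fx=2,fy=2,interpolation=2)
c=r.capture('top');B=cv2.resize(c['image'][90:240,340:490],(400,400),interpolation=2)
print(proj(c,[.622,-.247,.121]))
cv2.imwrite('pics/d.png',np.hstack([A,B]))"
```

```text
tcp [ 0.6226 -0.2413  0.1764] rpy [-1.7999e+02  1.0000e-02  7.6430e+01] F [-0.1 -0.3 -0.7] gap 94.0 t 5.95
shares x,y,z: [-0.142  0.02   2.286] turn 0.07
[419.06655123 146.75543147]
```

View pics/d.png

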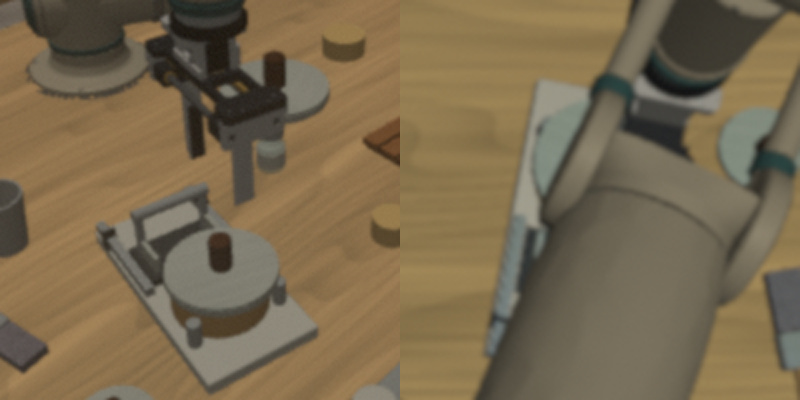

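The scene crop shows open fingers above the wheel, with fingertips at about (291,230) and (267,208) in full-image pixels and the knob top at (280,248). I'll check that against the projection.

```bash
python3 -c "
from h import *
c=r.capture('scene')
p=np.array([.6226,-.2413,.1764]);y=np.radians(76.4);e=np.array([np.sin(y),-np.cos(y),0])
for k in(-.053,.053,0):print(proj(c,p+k*e))
print(proj(c,[.622,-.247,.121]))"
```

```text
[269.37401921 216.97582913]
[292.8221879  242.40871154]
[280.63137641 229.18603819]
[279.86782043 249.08853032]
```

Emit:
carry_out(motion=[[[94,-0.14,0.02,0.4,0.07],[94,0,0,0.4,0],[94,0,0,0.2,0],[94,0,0,0,0]]])

```text
t: 6.6
tcp_pos: [0.6221, -0.2466, 0.1347]
orientation: [-179.9, -0.0, 76.0]
force: [-0.7, 0.3, 0.3]
finger_gap: 1.0
grip_force: 0.0
```

```bash
python3 -c "
from h import *
tool([.622,-.247,.085],76.1)
c=r.capture('scene');I=c['image'].copy()
o=r.get_obs();p=np.array(o['tcp_pos']);y=np.radians(o['orientation'][2]);e=np.array([np.sin(y),-np.cos(y),0])
A=cv2.resize(I[170:300,210:340],None,fx=4,fy=4,interpolation=2)
for q in(p-.053*e,p+.053*e,p,np.array([.622,-.247,.121])):
  u=(proj(c,q)+.5-[210,170])*4; cv2.circle(A,(int(u[0]),int(u[1])),3,(0,0,255),-1)
print(proj(c,[.13,.56,.176]))
cv2.imwrite('pics/e.png',A)"
```

```text
tcp [ 0.6221 -0.2466  0.1347] rpy [-1.7986e+02 -4.0000e-02  7.6000e+01] F [-0.7  0.3  0.3] gap 94.0 t 6.6
shares x,y,z: [-1.100e-02 -1.000e-03  1.242e+00] turn -0.02
[343.46292904  84.5427364 ]
```

View pics/e.png

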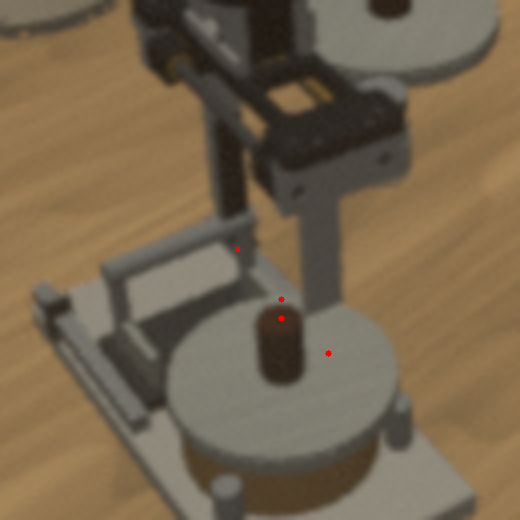

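The near fingertip shows at (320,310) but was predicted at (328,352), about 10 px lower in the full image. I'll compare with the start pictures, where the top camera also sees the gripper.

```bash
python3 -c "
from h import *
p=np.array([.1302,.5594,.1753]);y=np.radians(166.89);e=np.array([np.sin(y),-np.cos(y),0])
out=[]
for n,(x0,y0) in(('scene',(310,30)),('top',(20,310))):
  c=r.capture(n);I=cv2.imread(f'pics/{n}0.png');A=cv2.convertScaleAbs(cv2.resize(I[y0:y0+90,x0:x0+90],(395,395),interpolation=2),alpha=1.5);s=395/90
  for k,col in((0,(0,0,255)),(.03,(0,255,255))):
   for j in(-.053,0,.053):
    u=(proj(c,p+j*e+[0,0,k])+.5-[x0,y0])*s; cv2.circle(A,(int(u[0]),int(u[1])),3,col,-1)
  out.append(A)
cv2.imwrite('pics/f.png',np.hstack(out))"
```

```text
(no output)
```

View pics/f.png

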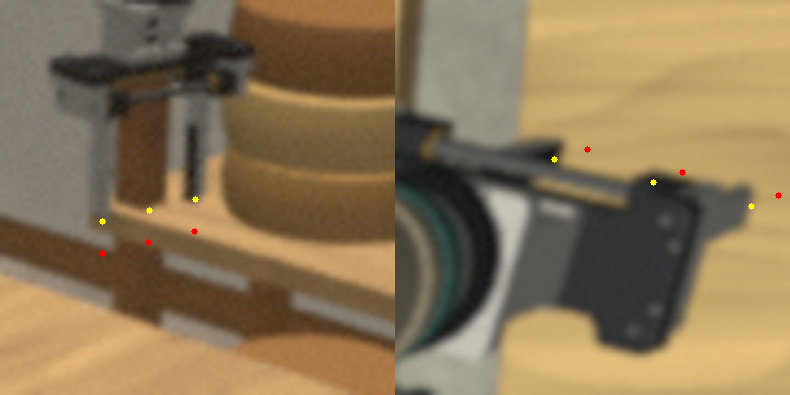

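Both cameras put the open fingertips about 30 mm above the stated TCP. I'll rise clear of the knob, close to knob width and see whether they extend.

Emit:
carry_out(motion=[[[94,0,0,-0.6,0],[94,0,0,-0.6,0],[28,0,0,0,0],[28,0,0,0,0],[28,0,0,0,0],[28,0,0,0,0],[28,0,0,0,0],[28,0,0,0,0],[28,0,0,0,0],[28,0,0,0,0]]])

```text
t: 8.0
tcp_pos: [0.6228, -0.247, 0.1842]
orientation: [180.0, -0.0, 76.0]
force: [-0.9, -0.2, 0.1]
finger_gap: 0.298
grip_force: 0.0
```

```bash
python3 -c "
from h import *
tool([.622,-.247,.085],76.1)
c=r.capture('scene');I=c['image'].copy()
o=r.get_obs();p=np.array(o['tcp_pos']);y=np.radians(o['orientation'][2]);e=np.array([np.sin(y),-np.cos(y),0])
A=cv2.resize(I[150:280,220:350],None,fx=4,fy=4,interpolation=2)
for k,col in((0,(0,0,255)),(.03,(0,255,255))):
 for j in(-.018,0,.018):
  u=(proj(c,p+j*e+[0,0,k])+.5-[220,150])*4; cv2.circle(A,(int(u[0]),int(u[1])),3,col,-1)
cv2.imwrite('pics/g.png',A)"
```

```text
tcp [ 0.6228 -0.247   0.1842] rpy [180.    -0.    75.99] F [-0.9 -0.2  0.1] gap 28.0 t 8.0
shares x,y,z: [-0.005 -0.02   2.479] turn -0.02
```

View pics/g.png

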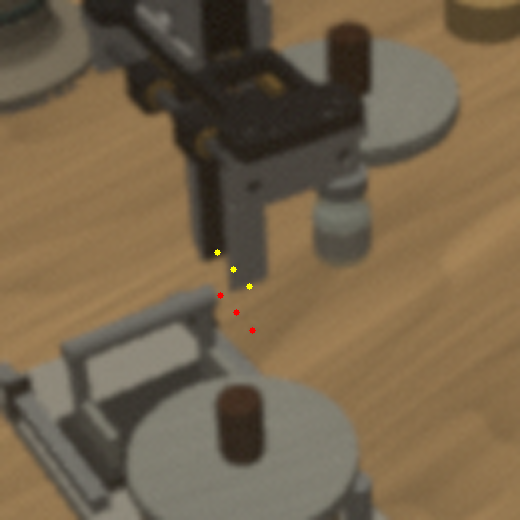

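The offset stays at about 29 mm whatever the opening, so the real fingertips end about 29 mm above the reported TCP. I'll open, descend to a safe reported height of 0.083 and look again.

Emit:
carry_out(motion=[[[94,0,0,0,0],[94,0,0,0,0],[94,0,0,0,0],[94,0,0,0,0],[94,0,0,0.4,0],[94,0,0,0.5,0],[94,0,0,0.5,0],[94,0,0,0.5,0],[94,0,0,0.4,0],[94,0,0,0.2,0],[94,0,0,0,0]]])

```text
t: 9.43
tcp_pos: [0.6225, -0.2468, 0.0834]
orientation: [-179.9, -0.0, 76.0]
force: [0.2, -0.3, -0.1]
finger_gap: 0.998
grip_force: 0.0
```

```bash
python3 -c "
from h import *
tool([.622,-.247,.057],76.1)
c=r.capture('scene');I=c['image'].copy()
A=cv2.resize(I[180:310,220:350],None,fx=4,fy=4,interpolation=2)
cv2.imwrite('pics/h.png',A)"
```

```text
tcp [ 0.6225 -0.2468  0.0834] rpy [-1.7994e+02 -2.0000e-02  7.5990e+01] F [ 0.2 -0.3 -0.1] gap 93.8 t 9.43
shares x,y,z: [-0.007 -0.012  0.661] turn -0.02
```

View pics/h.png

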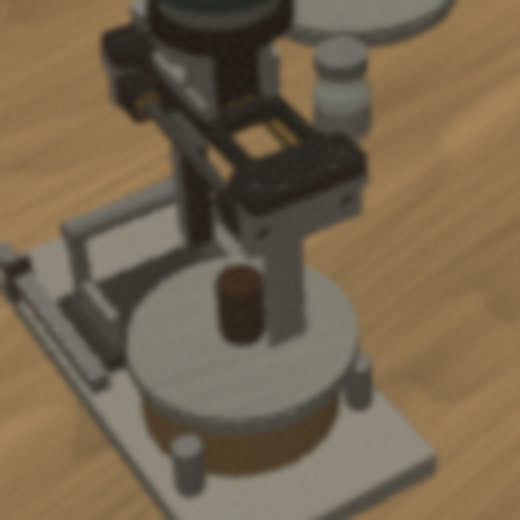

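The near fingertip at (287,342) and the far one near (200,248) straddle the knob at (241,282). Their midpoint puts the tips at z of about 0.110, confirming the offset. I'll go 22 mm lower, gently, and close.

Emit:
carry_out(motion=[[[94,0,0,0.15,0],[94,0,0,0.15,0],[94,0,0,0.15,0],[94,0,0,0.1,0],[94,0,0,0,0]]])

```text
t: 10.1
tcp_pos: [0.6225, -0.2468, 0.0616]
orientation: [-179.9, -0.0, 76.0]
force: [-0.2, 0.0, -0.2]
finger_gap: 0.999
grip_force: 0.0
```

Emit:
carry_out(motion=[[[30,0,0,0,0],[15,0,0,0,0],[15,0,0,0,0],[15,0,0,0,0],[15,0,0,0,0],[15,0,0,0,0],[15,0,0,0,0],[15,0,0,0,0]]], newtons=30)

```text
t: 11.1
tcp_pos: [0.6223, -0.2468, 0.0621]
orientation: [-179.9, -0.0, 76.0]
force: [-0.9, -0.6, 1.1]
finger_gap: 0.295
grip_force: 30.0
```

Emit:
carry_out(motion=[[[15,0,0,-0.1,0],[15,0,0,-0.2,0],[15,0,0,-0.2,0],[15,0,0,-0.3,0],[15,0,0,-0.3,0],[15,0,0,-0.3,0],[15,0,0,-0.2,0],[15,0,0,-0.1,0],[15,0,0,0,0]]])

```text
t: 12.22
tcp_pos: [0.6229, -0.247, 0.1303]
orientation: [180.0, -0.0, 76.0]
force: [0.1, 0.8, -3.5]
finger_gap: 0.293
grip_force: 30.0
```

```bash
python3 -c "
from h import *
tool([.624,.213,.13],76.1)
c=r.capture('scene');A=cv2.resize(c['image'][170:310,210:350],None,fx=3,fy=3,interpolation=2)
for n in ('top','scene'):
  c=r.capture(n)
  print([(round(q['p'],2),np.round(q['centre'])) for q in r.spot_point('lid',c)],[(round(q['p'],2),np.round(q['centre']),onz(c,q['centre'],0)) for q in r.spot_point('board',c)],[(round(q['p'],2),np.round(q['centre']),onz(c,q['centre'],.02)) for q in r.spot_point('wheel',c)])
cv2.imwrite('pics/i.png',A)"
```

```text
tcp [ 0.6229 -0.247   0.1303] rpy [179.99  -0.    75.99] F [ 0.1  0.8 -3.5] gap 27.6 t 12.22
shares x,y,z: [ 1.1165e+01 -2.7570e+00  8.0000e-03] turn -0.02
[(0.85, array([476., 146.])), (0.61, array([416., 143.]))] [(0.94, array([250., 157.]), array([0.62826422, 0.20924256, 0.        ])), (0.46, array([417., 145.]), array([ 0.66174954, -0.26952662,  0.        ]))] [(0.33, array([249., 153.]), array([0.63596087, 0.2089763 , 0.02      ]))]
[(0.87, array([312., 175.])), (0.81, array([281., 246.])), (0.67, array([226., 341.]))] [(0.61, array([390., 203.]), array([0.61577519, 0.22091581, 0.        ]))] [(0.76, array([278., 282.]), array([ 0.62051614, -0.25797126,  0.02      ])), (0.49, array([342., 160.]), array([0.35003104, 0.30147584, 0.02      ]))]
```

View pics/i.png

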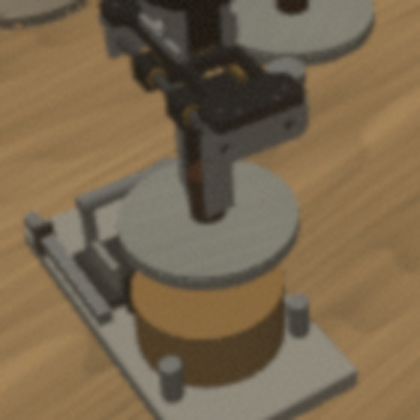

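The lid is up and level in the grip with the wheel still in place. I'll carry it to the board.

Emit:
carry_out(motion=[[[15,0.3,-0.074,0,0],[15,0.6,-0.148,0,0],[15,0.8,-0.198,0,0],[15,0.8,-0.198,0,0],[15,0.8,-0.198,0,0],[15,0.8,-0.198,0,0],[15,0.8,-0.198,0,0],[15,0.8,-0.198,0,0],[15,0.8,-0.198,0,0],[15,0.8,-0.198,0,0],[15,0.8,-0.198,0,0],[15,0.8,-0.198,0,0]]])

```text
t: 14.18
tcp_pos: [0.6223, 0.1227, 0.1304]
orientation: [-180.0, -0.0, 76.1]
force: [0.4, -0.4, -2.3]
finger_gap: 0.3
grip_force: 30.0
```

Emit:
carry_out(motion=[[[15,0.8,-0.198,0,0],[15,0.7,-0.173,0,0],[15,0.45,-0.11,0,0],[15,0.2,-0.05,0,0],[15,0,0,0,0],[15,0,0,0,0]]])

```text
t: 14.92
tcp_pos: [0.6238, 0.2074, 0.1302]
orientation: [180.0, 0.0, 75.9]
force: [-0.2, 0.4, -2.2]
finger_gap: 0.29
grip_force: 30.0
```

```bash
python3 -c "
from h import *
tool([.623,.214,.0225],76.1)
out=[]
for n,(x0,y0) in(('scene',(320,130)),('top',(190,95))):
  c=r.capture(n);A=cv2.resize(c['image'][y0:y0+120,x0:x0+120],(400,400),interpolation=2)
  for k,col in ((.09,(0,255,0)),(.068,(255,255,0))):
   th=np.linspace(0,2*np.pi,5 if k==.09 else 40)+(np.pi/4-np.radians(4.5) if k==.09 else 0);R=k*(2**.5 if k==.09 else 1)
   P=[((proj(c,[.623+R*np.cos(t),.214+R*np.sin(t),.024])+.5-[x0,y0])*400/120) for t in th]
   cv2.polylines(A,[np.int32(P)],True,col,1)
  out.append(A)
cv2.imwrite('pics/j.png',np.hstack(out))"
```

```text
tcp [0.6238 0.2074 0.1302] rpy [1.800e+02 3.000e-02 7.594e+01] F [-0.2  0.4 -2.2] gap 27.3 t 14.93
shares x,y,z: [ 0.156 -0.059  2.692] turn -0.03
```

View pics/j.png

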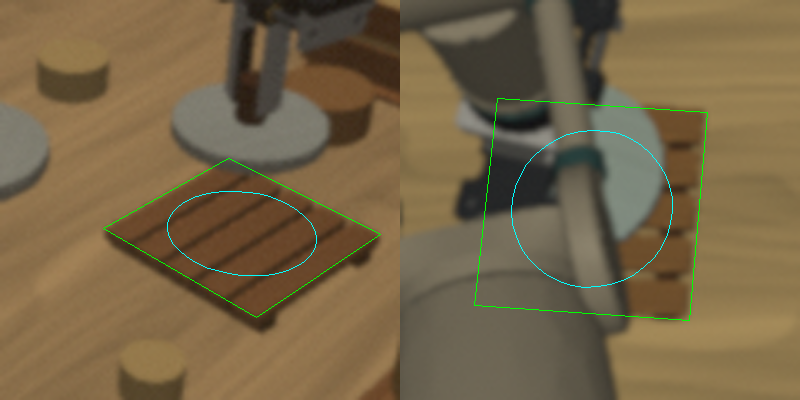

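The board model (green) fits in both views, so the lid will land near its middle. That was the last of my 10 views, so from here I use numbers only. I'll lower the lid.

Emit:
carry_out(motion=[[[15,0.08,-0.03,0.2,0],[15,0.08,-0.03,0.4,0],[15,0,0,0.5,0],[15,0,0,0.5,0],[15,0,0,0.4,0],[15,0,0,0.25,0],[15,0,0,0.15,0],[15,0,0,0.1,0],[15,0,0,0,0]]])

```text
t: 16.15
tcp_pos: [0.6231, 0.2152, 0.0303]
orientation: [180.0, -0.0, 76.0]
force: [-0.5, 1.2, -2.5]
finger_gap: 0.292
grip_force: 30.0
```

Emit:
carry_out(motion=[[[15,0,0,0.05,0],[15,0,0,0.05,0],[15,0,0,0,0]]])

```text
t: 16.52
tcp_pos: [0.6229, 0.2151, 0.0261]
orientation: [-180.0, -0.0, 76.0]
force: [-0.0, 0.4, -2.4]
finger_gap: 0.294
grip_force: 30.0
```

Emit:
carry_out(motion=[[[15,0,0,0.05,0],[15,0,0,0.03,0],[15,0,0,0,0]]])

```text
t: 16.9
tcp_pos: [0.6229, 0.2151, 0.0228]
orientation: [-180.0, 0.0, 76.0]
force: [0.7, -0.5, -3.2]
finger_gap: 0.294
grip_force: 30.0
```

Emit:
carry_out(motion=[[[15,0,0,0.03,0],[15,0,0,0,0]]])

```text
t: 17.15
tcp_pos: [0.6229, 0.2151, 0.0217]
orientation: [-180.0, -0.0, 76.0]
force: [0.0, -1.1, -2.4]
finger_gap: 0.292
grip_force: 30.0
```

Emit:
carry_out(motion=[[[15,0,0,0.025,0],[15,0,0,0,0]]])

```text
t: 17.4
tcp_pos: [0.6232, 0.2151, 0.0211]
orientation: [180.0, -0.0, 76.0]
force: [0.6, -0.1, -0.7]
finger_gap: 0.29
grip_force: 30.0
```

Emit:
carry_out(motion=[[[15,0,0,0.025,0],[15,0,0,0,0]]])

```text
t: 17.65
tcp_pos: [0.6232, 0.2152, 0.021]
orientation: [180.0, -0.0, 76.0]
force: [-2.2, -0.6, 5.5]
finger_gap: 0.292
grip_force: 30.0
```

The lid is seated at the predicted height. I'll release it and go up.

Emit:
carry_out(motion=[[[15,0,0,-0.02,0],[40,0,0,0,0],[94,0,0,0,0],[94,0,0,0,0],[94,0,0,0,0],[94,0,0,0,0],[94,0,0,-0.3,0],[94,0,0,-0.7,0],[94,0,0,-0.9,0],[94,0,0,-0.9,0],[94,0,0,-0.7,0],[94,0,0,-0.4,0]]])

```text
t: 19.15
tcp_pos: [0.6238, 0.2153, 0.1793]
orientation: [179.8, -0.1, 76.0]
force: [0.5, -0.1, 0.7]
finger_gap: 1.001
grip_force: 0.0
```

```bash
python3 -c "
from h import *
a=np.radians(-13.9)
# bar middle in the cradle frame -.118
b=np.array([.6187,-.2485])+(-.118)*np.array([np.cos(a),np.sin(a)]);print('bar',b)
tool([b[0],b[1],.176],76.1)
for n in ('top','scene'):
  c=r.capture(n)
  for k,z in (('lid',.024),('jaw_bar',.095),('jaw',.02),('wheel',.02)):
    print(n,k,[(round(q['p'],2),np.round(q['centre'],1),onz(c,q['centre'],z)[:2].round(4)) for q in r.spot_point(k,c)])
"
```

```text
bar [ 0.50415546 -0.22015309]
tcp [0.6238 0.2153 0.1793] rpy [ 1.7982e+02 -1.0000e-01  7.5990e+01] F [ 0.5 -0.1  0.7] gap 94.1 t 19.15
shares x,y,z: [-11.287  -0.267   0.083] turn -0.02
top lid [(0.89, array([265.6, 263.3]), array([0.3264, 0.1592])), (0.82, array([244.3, 155.6]), array([0.6269, 0.222 ])), (0.65, array([472.5, 147.5]), array([ 0.6454, -0.4198]))]
top jaw_bar [(0.7, array([406.4, 194.1]), array([ 0.5021, -0.2149]))]
top jaw [(0.77, array([399.8, 205.2]), array([ 0.4836, -0.2107])), (0.21, array([318.4, 136. ]), array([0.6835, 0.0132]))]
top wheel [(0.83, array([409. , 158.4]), array([ 0.6163, -0.2411]))]
scene lid [(0.88, array([228.9, 341.7]), array([ 0.6708, -0.4417])), (0.76, array([310. , 180.6]), array([0.3651, 0.1177])), (0.59, array([392.8, 199.6]), array([0.6269, 0.213 ]))]
scene jaw_bar [(0.85, array([253.8, 232.2]), array([ 0.5059, -0.2302]))]
scene jaw [(0.76, array([255.8, 245.7]), array([ 0.4785, -0.2091]))]
scene wheel [(0.77, array([281.1, 279.3]), array([ 0.6177, -0.2462]))]
```

The lid rests at about (0.627,0.217) on the board. Next I'll go above the crossbar with a 50 mm opening.

Emit:
carry_out(motion=[[[50,-0.5,-0.01,0,0],[50,-0.9,-0.02,0,0],[50,-0.95,-0.023,0,0],[50,-0.95,-0.023,0,0],[50,-0.95,-0.023,0,0],[50,-0.95,-0.023,0,0],[50,-0.95,-0.023,0,0],[50,-0.95,-0.023,0,0],[50,-0.95,-0.023,0,0],[50,-0.95,-0.023,0,0],[50,-0.95,-0.023,0,0],[50,-0.8,-0.02,0,0]]], newtons=40)

```text
t: 21.15
tcp_pos: [0.5072, -0.2017, 0.1766]
orientation: [-180.0, 0.0, 75.9]
force: [-0.1, 1.0, -0.1]
finger_gap: 0.533
grip_force: 0.0
```

Emit:
carry_out(motion=[[[50,-0.4,-0.01,0,0],[50,-0.15,0,0,0],[50,0,0,0,0],[50,0,0,0,0]]])

```text
t: 21.65
tcp_pos: [0.5034, -0.2199, 0.1766]
orientation: [-180.0, -0.0, 76.1]
force: [0.3, -0.0, 0.8]
finger_gap: 0.536
grip_force: 0.0
```

```bash
python3 -c "
from h import *
tool([.504,-.222,.048],76.1)
c=r.capture('scene');print([(round(q['p'],2),np.round(q['centre'],1),onz(c,q['centre'],.095)[:2].round(4)) for q in r.spot_point('jaw_bar',c)])
"
```

```text
tcp [ 0.5034 -0.2199  0.1766] rpy [-1.800e+02 -3.000e-02  7.605e+01] F [ 0.3 -0.   0.8] gap 50.4 t 21.65
shares x,y,z: [-0.047  0.028  3.214] turn -0.01
[(0.87, array([254.8, 232. ]), array([ 0.5072, -0.228 ])), (0.38, array([303.8, 214.8]), array([ 0.5471, -0.094 ]))]
```

Emit:
carry_out(motion=[[[50,-0.05,0.03,0.4,0],[50,0,0,0.5,0],[50,0,0,0.5,0],[50,0,0,0.3,0],[50,0,0,0.15,0],[50,0,0,0.15,0],[50,0,0,0.15,0],[50,0,0,0,0]]])

```text
t: 22.75
tcp_pos: [0.5037, -0.223, 0.0903]
orientation: [-180.0, -0.0, 76.0]
force: [-0.1, 0.2, -0.2]
finger_gap: 0.53
grip_force: 0.0
```

Emit:
carry_out(motion=[[[50,0,0,0.15,0],[50,0,0,0.15,0],[50,0,0,0.15,0],[50,0,0,0.15,0],[50,0,0,0.15,0],[50,0,0,0.15,0],[50,0,0,0.15,0],[50,0,0,0,0]]])

```text
t: 23.75
tcp_pos: [0.5035, -0.2228, 0.048]
orientation: [-179.9, -0.0, 76.0]
force: [-0.3, 0.2, 0.4]
finger_gap: 0.535
grip_force: 0.0
```

Emit:
carry_out(motion=[[[20,0,0,0,0],[5,0,0,0,0],[5,0,0,0,0],[5,0,0,0,0],[5,0,0,0,0],[5,0,0,0,0]]])

```text
t: 24.5
tcp_pos: [0.5031, -0.2229, 0.0486]
orientation: [-179.9, 0.0, 76.0]
force: [-3.4, 1.1, 4.0]
finger_gap: 0.154
grip_force: 40.0
```

```bash
python3 -c "
from h import *
tool([.504,-.222,.048],76.1)
for n in ('scene','top'):
  c=r.capture(n);cv2.imwrite(f'pics/shut_{n}.png',c['image'])
  print([(round(q['p'],2),np.round(q['centre'],1)) for q in r.spot_point('jaw_bar',c)+r.spot_point('mark',c)])"
```

```text
tcp [ 0.5031 -0.2229  0.0486] rpy [-179.91    0.     76.02] F [-3.4  1.1  4. ] gap 14.5 t 24.5
shares x,y,z: [0.027 0.017 0.015] turn -0.02
[(0.71, array([254.1, 229. ])), (0.62, array([389. , 204.3])), (0.4, array([280. , 277.4])), (0.36, array([160.8, 293.2]))]
[(0.66, array([407.1, 194.5])), (0.21, array([198.5, 270. ]))]
```

The bar is gripped, but the gap reads 14.5 mm. I'll check the fingertip height against the bar with an image difference.

```bash
python3 -c "
from h import *
a=cv2.imread('pics/scene0.png').astype(int);b=cv2.imread('pics/shut_scene.png').astype(int)
c=r.capture('scene');p=np.array([.5031,-.2229,0]);e=np.array([.9703,-.2419,0])
for z in(.075,.085,.095,.105):print(z,'near',proj(c,p+.013*e+[0,0,z]).round(1),'far',proj(c,p-.013*e+[0,0,z]).round(1))
print('bar ends',proj(c,[.5031+.052*.2419,-.2229+.052*.97,.095]),proj(c,[.5031-.052*.2419,-.2229-.052*.97,.095]))
print('diff cols 240-274')
d=np.abs(a-b).sum(2)
for v in range(216,252):print(v,' '.join('%3d'%x for x in d[v,240:274]))
"
```

```text
0.075 near [258.3 239.3] far [253.8 233.7]
0.085 near [258.  236.2] far [253.4 230.7]
0.095 near [257.6 233.1] far [253.1 227.6]
0.105 near [257.3 230. ] far [252.7 224.5]
bar ends [273.65357592 223.31548421] [236.15360257 237.70049244]
diff cols 240-274
216  12  13   5   6   2   8  11  72 133 184 202 168 164 172 198 216 217 207 188 162 160 153 151 137 135 129 125 127 132 136 144 136 137 129
217   7   3   7  11   5   4  13  74 127 183 216 178 147 148 154 165 170 153 157 156 135 135 136 133 132 125 130 129 136 142 133 125 121 126
218   9   4  19   7   8   1  10  63 120 184 228 198 153 138 133 149 156 159 145 148 130 127 132 130 127 133 146 142 136 128 126 124 129 125
219   9  11   5   7  14   9   6  66 116 181 213 194 145 132 139 155 156 152 148 132 123 135 135 139 138 146 138 133 132 114 125 131 110 107
220  12   6  10   9   5  15   3  48 111 171 213 191 153 147 154 156 167 182 177 150 135 142 140 137 141 133 128 128 121 115 116  94  70  52
221   2   4  13   7  14   9   6  44  98 171 220 214 170 150 147 149 173 187 166 149 135 146 143 140 126 122 110 116 105  75  61  37  11   7
222  
[... 3494 characters left out ...]

247   4   3   5   8   6  11   7   3   4  18   8   8   8   3   1   3   3   4   6   3   2   4   7  24  54 101 137 159 188 193 191 184 168 140
248   7   5   7  15   7  11   8   7   4   5   1   9  10   3   6   7   3   1   5   5   7   7  42  84 123 158 188 184 169 155 139 118 111  71
249   4   1   6   8  11   8  11   9   2   6  13   3   3   8   4   5   4   2   3   8  31  55 108 162 173 180 170 160 115  82  83  75  81  70
250  11   3  10   3   7   7  12   5   5   2   2   8   5   5   4   4   1   2  11  46 102 149 179 178 173 143 114  83  78  80  80  81  77  63
251   8  12   7  13  11   4   3   2   2   7   3   7   4   5   3   2   6  11  44 105 159 181 169 141 117  92  76  81  82  82  85  81  72  67
```

The near fingertip ends at row 237.5, z about 0.080, which is 15 mm below the bar axis. The grip is good. Now I'll measure the clip-to-jaw distance by intensity profiles in both start pictures.

```bash
cat > prof.py <<'E'
from h import *
def prof(c,img,pose,y,z,xs):
    a=np.radians(pose[2]);g=cv2.cvtColor(img,cv2.COLOR_BGR2GRAY).astype(np.float32)
    P=np.array([proj(c,(pose[0]+np.cos(a)*x-np.sin(a)*y,pose[1]+np.sin(a)*x+np.cos(a)*y,z)) for x in xs],np.float32)
    return cv2.remap(g,P[:,:1],P[:,1:],cv2.INTER_CUBIC)[:,0]
POSE=dict(top=(.619,-.246,-13.4),scene=(.6184,-.2521,-14.4))
E
python3 -c "
from prof import *
np.set_printoptions(linewidth=220,precision=0,suppress=True)
xs=np.arange(-.195,-.1,.003)
print((xs*1000).astype(int))
for n in('top','scene'):
  c=r.capture(n);im=cv2.imread(f'pics/{n}0.png')
  for y,z in((.066,.046),(.072,.046),(-.066,.046),(-.072,.046),(.04,.033),(.02,.033),(0,.033),(-.04,.033)):print(n,y,z,prof(c,im,POSE[n],y,z,xs).astype(int))
"
```

```text
[-195 -192 -189 -186 -183 -180 -177 -174 -170 -167 -164 -161 -158 -155 -152 -149 -146 -143 -140 -137 -134 -131 -128 -125 -122 -119 -116 -113 -110 -107 -104 -101]
top 0.066 0.046 [103 105 108 110 105 103 102  94  72  67  89 107 114 113 110 109 110 114 112 110 110 112 115 113 111 111 113 113 112 111 112 113]
top 0.072 0.046 [100  98  96  98  97  83  69  61  55  57  69  84  96 101 100  97  96  98 102 102 101  99 102 104 104 100  96  99 103 103 100  98]
top -0.066 0.046 [107 105 106 106 108 108 109 103  88  67  73  97 109 110 111 113 112 111 112 112 114 115 114 112 113 113 113 110 107 108 108 108]
top -0.072 0.046 [109 110 113 116 115 112 103  93  79  60  66  89 106 118 119 115 111 112 115 115 113 112 113 115 118 118 115 115 116 119 119 117]
top 0.04 0.033 [150 150 149 148 149 149 149 148 148 149 148 148 149 148 147 147 148 147 143 121  80  51  48  50  51  51  51  56  69  81  86  88]
top 0.02 0.033 [149 149 149 148 149 148 149 148 149 148 148 148 148 148 147 148 148 148 146 132  93  57  48  49  50  50  49  58  79  97 107 109]
top 0 0.033 [148 149 148 149 149 148 148 147 148 148 148 148 1
[... 705 characters left out ...]
3 108 105 104 103  94  76  57  42  41  47  64  92 102 109 109 107 109 109 108 108 108 108 107 109 109 111 109 108]
scene 0.04 0.033 [102  96  86  75  73  84 107 124 132 132 130 131 132 131 130 130 131 129 127 107  77  59  58  62  61  64  69  87 107 119 121 111]
scene 0.02 0.033 [103  96  88  78  73  81  99 119 130 133 133 133 132 131 131 131 132 132 129 115  85  59  54  54  53  53  67  94 112 121 122 120]
scene 0 0.033 [104  99  88  80  73  78 103 124 131 132 132 131 131 131 131 131 130 130 129 119  91  68  56  55  54  53  52  59  76 102 114 120]
scene -0.04 0.033 [122 123 126 128 131 131 131 131 129 127 120 112 100  90  80  73  69  65  67  80  95 105 103 104 105 107 106 104  99  98  95  92]
```

Emit:
carry_out(motion=[[[5,0,-0.05,0,0],[5,0,-0.1,0,0],[5,0,-0.1,0,0],[5,0,-0.1,0,0],[5,0,-0.1,0,0],[5,0,-0.05,0,0],[5,0,0,0,0]]], newtons=45)

```text
t: 25.82
tcp_pos: [0.4858, -0.2192, 0.0487]
orientation: [179.8, 0.1, 76.0]
force: [5.3, -2.3, -3.7]
finger_gap: 0.159
grip_force: 45.0
```

Both cameras put the clips about 33.5 mm in front of the shut jaw's edge. The spring is felt at 5.8 N, as expected. I'll pull another 14 mm and measure the edge.

Emit:
carry_out(motion=[[[5,0,-0.05,0,0],[5,0,-0.1,0,0],[5,0,-0.1,0,0],[5,0,-0.1,0,0],[5,0,0,0,0],[5,0,0,0,0],[5,0,0,0,0]]])

```text
t: 26.7
tcp_pos: [0.4733, -0.2165, 0.0487]
orientation: [179.7, 0.1, 76.0]
force: [6.6, -2.5, -6.1]
finger_gap: 0.158
grip_force: 45.0
```

```bash
cat > edge.py <<'E'
from prof import *
tool([.504,-.2225,.048],76.1)
np.set_printoptions(linewidth=220,precision=1,suppress=True)
xs=np.arange(-.2,-.10,.0005)
for n in('top','scene'):
  c=r.capture(n);cv2.imwrite(f'pics/now_{n}.png',c["image"])
  for nm,im in(("ref",cv2.imread(f'pics/{n}0.png')),("now",c["image"])):
    out=[]
    for y in(.05,.045,.04,.035,.03,.025,.02,.01,0,-.01,-.02,-.03,-.04,-.05):
      p=prof(c,im,POSE[n],y,.033,xs);h=93 if n=="scene" else 98
      k=[i for i in range(10,len(xs)-9) if p[i]>=h>p[i+1] and p[i-8]>h+20 and p[i+8]<h-20]
      out.append((y*1000,)+tuple((xs[k]*1000).round(1)))
    print(n,nm,out)
E
python3 edge.py
```

```text
tcp [ 0.4733 -0.2165  0.0487] rpy [1.797e+02 9.000e-02 7.598e+01] F [ 6.6 -2.5 -6.1] gap 14.8 t 26.7
shares x,y,z: [0.04  0.782 0.018] turn -0.02
top ref [(50.0, np.float64(-136.0)), (45.0, np.float64(-136.5)), (40.0, np.float64(-136.0)), (35.0, np.float64(-136.0)), (30.0, np.float64(-136.0)), (25.0, np.float64(-136.0)), (20.0, np.float64(-135.5)), (10.0, np.float64(-135.5)), (0, np.float64(-135.5)), (-10.0, np.float64(-135.0)), (-20.0, np.float64(-135.0)), (-30.0, np.float64(-135.0)), (-40.0, np.float64(-135.0)), (-50.0, np.float64(-134.5))]
top now [(50.0, np.float64(-166.5)), (45.0, np.float64(-166.5)), (40.0, np.float64(-166.0)), (35.0, np.float64(-166.0)), (30.0, np.float64(-167.0)), (25.0,), (20.0,), (10.0,), (0,), (-10.0,), (-20.0, np.float64(-136.0)), (-30.0, np.float64(-140.0)), (-40.0, np.float64(-143.0)), (-50.0,)]
scene ref [(50.0,), (45.0,), (40.0, np.float64(-137.0)), (35.0, np.float64(-136.5)), (30.0, np.float64(-136.5)), (25.0, np.float64(-136.5)), (20.0, np.float64(-136.0)), (10.0, np.float64(-135.5)), (0, np.float64(-135.5)), (-10.0, np.float64(-134.5)), (-20.0, np.float64(-134.5)), (-30.0, np.float64(-134.0)), (-40.0,), (-50.0, np.float64(-133.5))]
scene now [(50.0,), (45.0,), (40.0, np.float64(-168.5)), (35.0, np.float64(-167.5)), (30.0, np.float64(-167.0)), (25.0, np.float64(-167.0)), (20.0, np.float64(-166.5)), (10.0, np.float64(-166.0)), (0, np.float64(-166.0)), (-10.0, np.float64(-165.5)), (-20.0, np.float64(-165.0)), (-30.0, np.float64(-165.0)), (-40.0,), (-50.0, np.float64(-165.0))]
```

The jaw has travelled 30.6 mm in both cameras. The refined mark distance is about 33.7 mm, so I'll add about 3.2 mm.

Emit:
carry_out(motion=[[[5,0,-0.04,0,0],[5,0,-0.04,0,0],[5,0,0,0,0],[5,0,0,0,0],[5,0,0,0,0],[5,0,0,0,0]]])

```text
t: 27.55
tcp_pos: [0.4706, -0.2159, 0.0487]
orientation: [179.7, 0.1, 76.0]
force: [6.0, -3.5, -5.7]
finger_gap: 0.159
grip_force: 45.0
```

```bash
python3 edge.py | grep -E "now|tcp"; python3 -c "
from prof import *
# does plate edge line up with clips: compare profiles on rails before/now (sanity) and wheel/lid positions
for n in('top','scene'):
  c=r.capture(n)
  for k,z in(('wheel',.02),('lid',.024),('mark',0)):print(n,k,[(round(q['p'],2),onz(c,q['centre'],z)[:2].round(3)) for q in r.spot_point(k,c)])
"
```

```text
tcp [ 0.4706 -0.2159  0.0487] rpy [1.7965e+02 1.0000e-01 7.5980e+01] F [ 6.  -3.5 -5.7] gap 15.0 t 27.55
top now [(50.0, np.float64(-169.5)), (45.0, np.float64(-169.0)), (40.0, np.float64(-169.0)), (35.0, np.float64(-169.0)), (30.0, np.float64(-169.5)), (25.0,), (20.0,), (10.0,), (0,), (-10.0,), (-20.0, np.float64(-138.5)), (-30.0, np.float64(-143.5)), (-40.0, np.float64(-146.5)), (-50.0,)]
scene now [(50.0,), (45.0,), (40.0, np.float64(-170.5)), (35.0, np.float64(-170.0)), (30.0, np.float64(-170.0)), (25.0, np.float64(-169.5)), (20.0, np.float64(-169.0)), (10.0, np.float64(-169.0)), (0, np.float64(-169.0)), (-10.0, np.float64(-168.0)), (-20.0, np.float64(-168.0)), (-30.0, np.float64(-167.0)), (-40.0,), (-50.0, np.float64(-168.0))]
top wheel [(0.82, array([ 0.61 , -0.242]))]
top lid [(0.75, array([0.616, 0.224])), (0.7, array([ 0.642, -0.422])), (0.63, array([0.329, 0.16 ]))]
top mark []
scene wheel [(0.66, array([ 0.623, -0.246]))]
scene lid [(0.69, array([ 0.674, -0.445])), (0.68, array([0.626, 0.234])), (0.57, array([0.35, 0.12]))]
scene mark []
```

The jaw has travelled 33.4 mm and is level with the clips in both cameras. The wheel and lid are in place and the hold is steady.

```bash
python3 -c "
from station import r
print(r.job_done())"
```

```text
the job is handed in; nothing more can be done
None
```

The job is handed in, with no verdict shown: the lid stands knob up near the middle of the board, the wheel is in place, and the gripper holds the jaw about 33.4 mm back, against my 32–34 mm estimate of where the clips are.

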